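# Mark tray slats in the treadle jig

## Task

Mark the batch of wooden slats in the treadle jig: lay every slat in a station of its own, its hole fully down over the pin and its narrow tongue in the notch under the row of points, flat on the bed; when all of them are home, press the spring pedal down to its stop for a moment so that one stroke pricks them all, and let it come back up. Then take the slats off and lay them all in the white tub, below its rim, and leave the other things on the bench where they are.

Things in the scene. Friction and masses are not known exactly. Their poses are not given: they have to be found in the camera images.
- jig: Marking jig, fixed: level aluminium bed 200 x 224 mm, its top 50 mm above the bench, four stations side by side, 56 mm apart. Origin on the bench under the bed's middle; x along the stations from pins (near side) to notches (far side), y left along the row, z up. Pins at x = -60, y = -84, -28, 28, 84 mm. A slat is home with its underside on the bed and its middle at x = 0, tongue to +x.
- pin0 (a point): Locating pin 0 (numbered in the jig's +y direction): foot of its axis on the bed. Upright steel dowel, 10 mm diameter, domed top 16 mm above the bed; axes as the jig's. Straight ahead of it is its notch: a 24 mm gap between comb teeth 9 mm high, at x = 52 to 64 mm in the jig's frame.
- pin1 (a point): Locating pin 1 (numbered in the jig's +y direction): foot of its axis on the bed. Upright steel dowel, 10 mm diameter, domed top 16 mm above the bed; axes as the jig's. The treadle's raised beam hangs across the far end of the stations, from x = 68 mm outward in the jig's frame, its points 40 mm or more above the bed: slats go in beneath it from the pin side.
- pin2 (a point): Locating pin 2 (numbered in the jig's +y direction): foot of its axis on the bed. Upright steel dowel, 10 mm diameter, domed top 16 mm above the bed; axes as the jig's. The space above the stations on the near side of x = 60 mm (jig's frame) is open.
- pin3 (a point): Locating pin 3 (numbered in the jig's +y direction): foot of its axis on the bed. Upright steel dowel, 10 mm diameter, domed top 16 mm above the bed; axes as the jig's. Stations are equal: any slat in any of them.
- slat0: Loose wooden slat (may be absent), all alike: 150 mm long, 28 wide, 10 thick, about 30 g. A 13 mm through hole near one end; at the other the last 30 mm is a narrow tongue, 16 mm wide. Origin at its very middle, half way through the thickness; x along the slat towards the tongue, z square to its faces. Both faces are alike, either may be up. Starts flat on the bench, pointing either way.
- slat0_hole (a point): Axis of slat0's hole, half way through the thickness, 60 mm from the slat's middle (15 mm from that end).
- slat0_tongue (a point): Middle of the tip of slat0's tongue, half way through the thickness, 75 mm from the slat's middle.
- slat1: Loose wooden slat (may be absent), all alike: 150 mm long, 28 wide, 10 thick, about 30 g. A 13 mm through hole near one end; at the other the last 30 mm is a narrow tongue, 16 mm wide. Origin at its very middle, half way through the thickness; x along the slat towards the tongue, z square to its faces. Both faces are alike, either may be up. Starts flat on the bench, pointing either way.
- slat1_hole (a point): Axis of slat1's hole, half way through the thickness, 60 mm from the slat's middle (15 mm from that end).
- slat1_tongue (a point): Middle of the tip of slat1's tongue, half way through the thickness, 75 mm from the slat's middle.
- slat2: Loose wooden slat (may be absent), all alike: 150 mm long, 28 wide, 10 thick, about 30 g. A 13 mm through hole near one end; at the other the last 30 mm is a narrow tongue, 16 mm wide. Origin at its very middle, half way through the thickness; x along the slat towards the tongue, z square to its faces. Both faces are alike, either may be up. Starts flat on the bench, pointing either way.
- slat2_hole (a point): Axis of slat2's hole, half way through the thickness, 60 mm from the slat's middle (15 mm from that end).
- slat2_tongue (a point): Middle of the tip of slat2's tongue, half way through the thickness, 75 mm from the slat's middle.
- slat3: Loose wooden slat (may be absent), all alike: 150 mm long, 28 wide, 10 thick, about 30 g. A 13 mm through hole near one end; at the other the last 30 mm is a narrow tongue, 16 mm wide. Origin at its very middle, half way through the thickness; x along the slat towards the tongue, z square to its faces. Both faces are alike, either may be up. Starts flat on the bench, pointing either way.
- slat3_hole (a point): Axis of slat3's hole, half way through the thickness, 60 mm from the slat's middle (15 mm from that end).
- slat3_tongue (a point): Middle of the tip of slat3's tongue, half way through the thickness, 75 mm from the slat's middle.
- treadle (a joint): Angle of the spring treadle (shaft, two arms, beam with four points, pedal: one rigid piece on a shaft parallel to the jig's y, at x = 155 mm, 73 mm up): 0 raised at rest, 0.5 rad at its stop, points in the wood. Springs back up when let go. Takes about 6 N on the tread to start and 13 N at the stop. A slat that is not home can block it.
- pedal_tread (a point): Middle of the top of the pedal's rubber tread (66 x 52 mm), on the jig's right (-y) side at y = -170 mm. Turns with the treadle, 140 mm from the shaft: at rest about 115 mm above the bench, its near edge 0.25 rad high; at the stop about 46 mm above the bench, near edge 0.25 rad low; it moves only about 4 mm level.
- tub: Open white plastic tub for marked slats, fixed to the bench: 205 x 155 mm outside, 60 mm high, walls and bottom 4 mm. Origin on the bench under its middle, x along its length, z up.
- hammer: Bystander: hammer, 180 mm, lying on the bench. Origin under its middle.
- brad_jar: Bystander: closed jar of brads, 60 mm diameter, 75 mm tall. Origin at the centre of its foot.
- rub_block: Bystander: sanding block, 100 x 55 x 32 mm. Origin at the centre of its underside.
Things that resemble listed ones, but are neither listed nor needed, are in the scene too. What is shaped like the slat2 but red or turquoise is not meant.

How it is judged:
By the outcome, as a careful person would: the job done as asked, in the order asked, and still so for the second after the job is handed in, with the robot touching nothing.
Of slat0, slat1, slat2, slat3 only 3 to 4 are there at a start; the rules pass over those that are not, and their reading is None.
At some moment in a run one of slat0, slat1, slat2, slat3 may be knocked a few centimetres aside while the robot is not near it.
Once in a run the grip may slacken for a moment while it holds something.
It also fails if it takes over 210 s, if anything falls off the work surface, if the arm or the gripper's body presses on something with over 40 N, if the wrist force passes 120 N, or if a joint passes its speed limit or range.

## Robot

A 6-joint arm with a two-finger parallel gripper is mounted at the origin on the work surface. World frame = base frame: x ahead of the robot, y to its left, z up, the work surface at z = 0. Lengths are in m, angles in rad, forces in N, time in s.
With the tool pointing down it reaches from about 0.375 to 0.9 m from the base axis. Payload 3.1 kg.
Tool frame: the origin (TCP) lies midway between the tips of the shut fingers; the grasp point (between the pads) lies 19 mm behind it; z points along the fingers, y is the line along which they close (so a half turn about z gives the same grasp; the last joint's range is limited). The gripper opens to 87 mm and grips with 3 to 60 N. Pads are 19 mm wide; open, the fingers measure 117 mm over their backs; the gripper's body (75 mm by 190 mm) begins 51 mm behind the grasp point.
Start: joints at [1.075, 0.527, 1.433, -0, 1.181, -0.178], TCP at [0.195, 0.594, 0.223] pointing down, gripper open.
Joint ranges: [-3.08, 3.08], [-0.75, 2.2], [0.22, 2.44], [-1.43, 4.57], [0, 2.65], [-2.85, 2.85]. Speed limits (rad/s): [2.79, 2.79, 3.14, 3.14, 3.14, 3.14].

## Interface

Orientations are given as a unit quaternion [x, y, z, w].
In Python, from rig import get_obs, cams, job gives the robot as it stands.
- The arm moves only by the tool servo_tool, never from a script. Its argument "moves" is text: rows parted by semicolons, each of 5 numbers parted by spaces: the shift along the tool's x, y, z in m, then the turn about the tool's z in degrees, then the finger opening in m, from 0 to 0.087. In form: dx dy dz spin claw; .... A call has 1 to 10 rows; each row is the pose to reach, as a shift and turn from the pose commanded when the call began, along the tool's axes at that moment; what a row does not reach only later rows make up. A row lasts 1/12 s, in which the tool goes at most 41.7 mm and 7.16 degrees, less where a joint would pass 70% of its speed; a pose out of reach is approached as far as the arm can. A call with a gripper value outside its range is refused whole. The fingers move at their own pace and stop on an object; "grip_force" is the grip in N (left out, the last holds). Time passes only in rows, so rows that repeat a pose let the fingers close. It gives the time, the measured TCP pose, the force, the opening and the grip force at its end, in the units of the state.
- get_obs(): the state, without advancing time (a new reading comes with each control period).
- cams.camera(name): name is "scene" or "top" or "wrist"; returns the picture (480x640x3 uint8, blue, green, red); there is no depth.
- cams.camera_model(name): a dict with "fx", "fy", "cx", "cy" (pixels), "R" (3x3) and "t" (3): a world point X has camera coordinates R X + t. Camera axes: x right, y down, z forward; pixel columns grow to the right and rows downward; lengths in m; the calibration is good to about 2 mm. The wrist camera is an equidistant fisheye: a pixel r from the principal point sees the ray r / f radians off the axis. A picture is of the moment at which its call begins: read the wrist's pose just before it. camera_model takes no time and is no camera call; for the wrist camera it gives the pose at the moment of the call.
- job.hand_in(): hands the job in; it is judged then, once.
The state is a dict: "time": time; "q": joint angles; "joint_velocities": joint speeds; "joint_torque": joint torques, N m; "position": TCP position; "tool_rot": TCP orientation; "ft_force": force on the tool from outside, world axes, zero at the start; "moment": the same for the moment, N m; "grip_width": finger opening in m; "grip_force": force on a finger pad.
Only numpy, scipy, OpenCV 4.12 (cv2) and the standard library are available. Lean on these libraries where they do the work, as an engineer would, in place of code of your own. Each camera call takes 0.05 s, during which the arm holds its last target. There are 200 camera calls.

## Working session

There is one attempt and no reset: what is moved stays moved. The work goes in short steps, Python scripts to look and compute and a tool call to move; the robot and the scene stay as the last step left them, time stands still between calls to the robot, and variables do not carry over. Pictures are saved under pics/ and viewed, at most 14 in all, crops included, and the job is handed in when it is done.

Besides the shell and the picture viewer there is one more tool, called after ">>>" as name(argument=value, ...) on one line, values as JSON. servo_tool: Moves the arm, as the interface text tells. Its arguments: {"type":"object","properties":{"moves":{"type":"string"},"grip_force":{"type":"number"}},"required":["moves"]}

```bash
mkdir -p pics; ls; python3 - <<'E'
from rig import get_obs,cams
import cv2
o=get_obs();print(o['time'],o['position'],o['tool_rot'],o['grip_width'])
for n in('scene','top'):
    cv2.imwrite(f'pics/{n}0.png',cams.camera(n)); m=cams.camera_model(n); print(n,m)
print(cams.camera_model('wrist'))
E
```

```text
pics
0.0 [0.19491424 0.59305709 0.22156514] [ 1.58226812e-01  9.87402179e-01 -1.03684333e-03 -3.71551193e-04] 0.0872786795926584
scene {'fx': 580.0178369694623, 'fy': 580.0178369694623, 'cx': 331.65777683077545, 'cy': 236.0965306021831, 'R': array([[-8.36374217e-01,  5.48158847e-01, -2.17053219e-04],
       [ 4.40435545e-01,  6.71775455e-01, -5.95595726e-01],
       [-3.26335255e-01, -4.98236507e-01, -8.03284311e-01]]), 't': array([ 0.40375442, -0.26158869,  1.72305843])}
top {'fx': 624.5995859867269, 'fy': 624.5995859867269, 'cx': 325.1089013274866, 'cy': 232.4172836482043, 'R': array([[ 1.74263761e-03, -9.99998461e-01,  2.03840373e-04],
       [-9.77023389e-01, -1.74604387e-03, -2.13124958e-01],
       [ 2.13124986e-01,  1.72242757e-04, -9.77024928e-01]]), 't': array([0.10575907, 0.568832  , 1.6514957 ])}
{'fx': 371.64829954431775, 'fy': 371.64829954431775, 'cx': 320.091067179031, 'cy': 237.2472641123084, 'R': array([[ 0.31186593,  0.95012389, -0.00205701],
       [ 0.91697957, -0.30041845,  0.26248281],
       [ 0.24877322, -0.08374568, -0.96493448]]), 't': array([-0.62394769, -0.03307158,  0.38966622])}
```

View pics/top0.png

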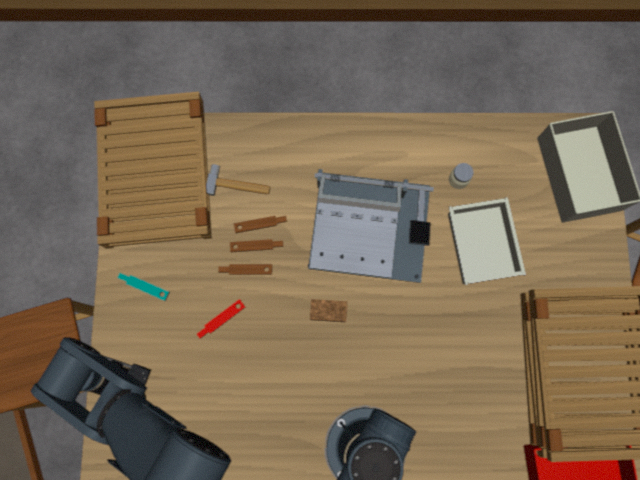

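View pics/scene0.png

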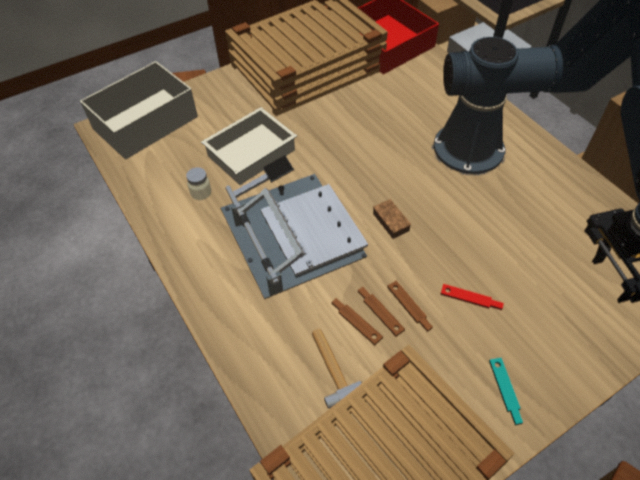

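Top view: three brown slats at (260,224), (256,245) and (246,269). The red (220,319) and turquoise (143,287) ones are decoys. Jig pins run from (321,255) to (382,262), the pedal is at (420,232), and the white tub is at (486,241). The larger grey-walled box at (590,165) is probably the tub decoy. I'll check sizes and take one crop to confirm.

```bash
cat > h.py <<'E'
import numpy as np,cv2
from rig import get_obs,cams
def ray(m,u,v,fish=False):
    x=np.array([(u-m['cx'])/m['fx'],(v-m['cy'])/m['fy']])
    if fish:
        th=np.linalg.norm(x); d=np.r_[x/max(th,1e-9)*np.sin(th),np.cos(th)]
    else: d=np.r_[x,1]
    return -m['R'].T@m['t'], m['R'].T@d
def onz(m,u,v,z,fish=False):
    c,d=ray(m,u,v,fish); return c+d*(z-c[2])/d[2]
def proj(m,X,fish=False):
    p=m['R']@np.asarray(X,float)+m['t']
    if fish:
        r=np.hypot(p[0],p[1]); th=np.arctan2(r,p[2]); p=np.r_[p[:2]/max(r,1e-9)*th,1]
    return np.array([m['fx']*p[0]/p[2]+m['cx'],m['fy']*p[1]/p[2]+m['cy']])
def brown(im):
    h=cv2.cvtColor(im,cv2.COLOR_BGR2HSV)
    return cv2.inRange(h,(5,110,60),(15,255,170))
def toolxy(o,dx,dy):
    """world dx,dy -> tool x,y"""
    from scipy.spatial.transform import Rotation as R
    return R.from_quat(o['tool_rot']).inv().apply([dx,dy,0])[:2]
E
python3 - <<'E'
from h import *
im=cv2.imread('pics/top0.png'); m=cams.camera_model('top')
msk=brown(im); cs,_=cv2.findContours(msk,0,2)
for c in cs:
    if cv2.contourArea(c)>120:
        P=np.array([onz(m,u,v,.01)[:2] for u,v in c[:,0]],np.float32); r=cv2.minAreaRect(P); print('brown',c.mean(0)[0],np.round(r[0],4),np.round(r[1],3),round(r[2],1))
for p in[(321,255),(341,258),(361,260),(382,262)]: print('pin',onz(m,*p,.066))
print('pedal',onz(m,420,232,.115))
for p in[(450,208),(509,200),(524,275),(464,284)]: print('tub',onz(m,*p,.06))
for p in[(540,135),(614,112),(637,205),(562,221)]: print('box',onz(m,*p,.1))
a=im[200:290,210:440]; cv2.imwrite('pics/crop1.png',cv2.resize(a,(800,313),interpolation=cv2.INTER_CUBIC))
E
```

```text
brown [555.38636364 439.18181818] [ 0.0219 -0.5055] [0.058 0.046] 5.5
brown [326.265625 310.546875] [0.3612 0.0986] [0.101 0.057] 87.6
brown [ 39.06177606 384.07722008] [0.1539 0.8701] [0.465 0.214] 6.4
brown [542.61702128 308.68085106] [ 0.369  -0.4899] [0.058 0.036] 3.4
brown [241.11666667 270.93333333] [0.475  0.3303] [0.028 0.151] 0.1
brown [258.64150943 245.50943396] [0.5437 0.301 ] [0.03  0.152] 4.4
brown [257.59090909 224.57575758] [0.6065 0.2919] [0.03  0.151] 10.7
brown [105.07142857 226.21428571] [0.6003 0.7317] [0.058 0.046] 0.1
brown [203.         218.53061224] [0.6223 0.4566] [0.062 0.04 ] 2.6
brown [103.96969697 115.24242424] [0.9283 0.7646] [0.061 0.041] 4.6
brown [198.40740741 109.37037037] [0.9529 0.49  ] [0.063 0.041] 6.9
pin [0.50489027 0.11780064 0.066     ]
pin [0.4967296  0.06356768 0.066     ]
pin [0.49133061 0.00941768 0.066     ]
pin [ 0.48594382 -0.04736485  0.066     ]
pedal [ 0.55851668 -0.14515519  0.115     ]
tub [ 0.63872707 -0.23882858  0.06      ]
tub [ 0.66194853 -0.40355571  0.06      ]
tub [ 0.4520249  -0.43131337  0.06      ]
tub [ 0.42726502 -0.26792792  0.06      ]
box [ 0.83779986 -0.4887405   0.1       ]
box [ 0.90634213 -0.70059273  0.1       ]
box [ 0.63762084 -0.73678462  0.1       ]
box [ 0.59277555 -0.53037394  0.1       ]
```

View pics/crop1.png

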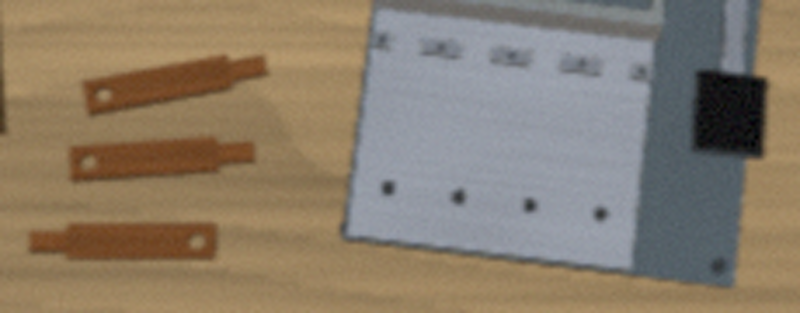

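Crop: three brown slats. The upper two have tongues to the right (-y), the lowest has its tongue to the left (+y); all measure 151 x 29 mm. The pins are 55 mm apart, so the yaw comes out at -6.6°. The tub measures about 210 x 165 mm and the other box is bigger, so the tub fits. Next I move above the slats.

>>> servo_tool(moves="-0.419 -0.171 0 61 0.05;-0.419 -0.171 0 61 0.05;-0.419 -0.171 0 61 0.05;-0.419 -0.171 0 61 0.05;-0.419 -0.171 0 61 0.05;-0.419 -0.171 0 61 0.05;-0.419 -0.171 0 61 0.05;-0.419 -0.171 0 61 0.05;-0.419 -0.171 0 61 0.05;-0.419 -0.171 0 61 0.05")

```text
time: 0.93
position: [0.5135, 0.3219, 0.2222]
tool_rot: [0.638, 0.77, -0.0, -0.0]
ft_force: [-0.1, 0.4, 0.6]
grip_width: 0.0504
grip_force: 0.0
```

```bash
python3 - <<'E'
from h import *
from scipy.spatial.transform import Rotation as R
o=get_obs();m=cams.camera_model('wrist')
im=cams.camera('wrist');cv2.imwrite('pics/w1.png',im)
Rt=R.from_quat(o['tool_rot']);print(o['time'],o['position'],Rt.as_matrix().round(3).tolist(),o['q'])
print('cam in tool',Rt.inv().apply(-m['R'].T@m['t']-o['position']))
E
```

```text
0.9333 [0.51352072 0.32186667 0.22216565] [[-0.185, 0.983, -0.001], [0.983, 0.185, -0.0], [-0.0, -0.001, -1.0]] [3.75633629e-01 5.02574898e-01 1.48168353e+00 1.19223456e-04
 1.15826338e+00 1.89748922e-01]
cam in tool [ 0.07103683  0.00056545 -0.16170792]
```

View pics/w1.png

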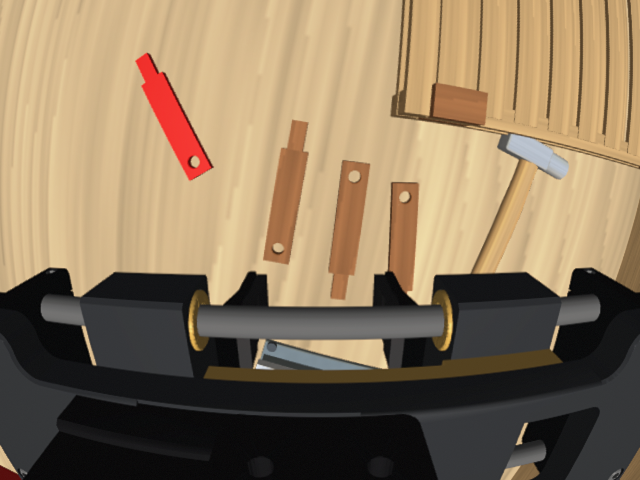

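Wrist view: the slats are at (286,195), (349,230) and (403,235), with holes at (278,247), (354,177) and (405,197). Red decoy at the left, hammer at the right.

```bash
cat >> h.py <<'E'
from scipy.spatial.transform import Rotation as Rot
def slats(z=.01,show=None):
    o=get_obs();m=cams.camera_model('wrist');im=cams.camera('wrist')
    if show: cv2.imwrite(show,im)
    h=cv2.cvtColor(im,cv2.COLOR_BGR2HSV)
    msk=cv2.inRange(h,(4,95,70),(14,220,215)); msk=cv2.morphologyEx(msk,cv2.MORPH_OPEN,np.ones((3,3)))
    cs,hi=cv2.findContours(msk,cv2.RETR_CCOMP,cv2.CHAIN_APPROX_NONE)
    T=Rot.from_quat(o['tool_rot']).inv(); out=[]
    print('t',o['time'],'tcp',o['position'].round(4),'yaw_y',np.degrees(np.arctan2(*T.inv().as_matrix()[1::-1,1])).round(2),'w',round(o['grip_width'],4))
    for i,c in enumerate(cs):
        a=cv2.contourArea(c)
        if a<100 or hi[0,i,3]<0: continue
        par=cs[hi[0,i,3]]
        f=lambda c,z:np.array([onz(m,u,v,z,True) for u,v in c[:,0]])
        H=f(c,z); M=cv2.minEnclosingCircle(H[:,:2].astype(np.float32)); P=f(par,z)
        r=cv2.minAreaRect(P[:,:2].astype(np.float32))
        hc=np.r_[M[0],z]; q=T.apply(P-o['position']); hq=T.apply(hc-o['position'])
        sel=q[np.abs(q[:,0]-hq[0])<75]
        rt=cv2.minAreaRect(q[:,:2].astype(np.float32)); ang=(rt[2] if rt[1][0]>rt[1][1] else rt[2]-90); ang=(ang+90)%180-90
        print('hole px',c.mean(0)[0].round(),'d',round(2*M[1],4),'world',hc[:2].round(4),'tool',hq.round(4),'rect',np.round(rt[0],4),np.round(rt[1],3),'ang',round(ang,2))
E
python3 -c "
from h import *
slats()"
```

```text
t 0.9833 tcp [0.5213 0.3166 0.2224] yaw_y 10.47 w 0.0503
hole px [397. 189.] d 0.0139 world [0.5977 0.3508] tool [0.0208 0.0799 0.2128] rect [-0.024   0.0806] [0.029 0.119] ang -0.65
hole px [346. 168.] d 0.0144 world [0.542  0.3613] tool [0.0413 0.027  0.2124] rect [-0.0186  0.0204] [0.15  0.028] ang 6.3
hole px [270. 241.] d 0.0139 world [0.4784 0.2729] tool [-0.0341 -0.0516  0.2122] rect [ 0.0235 -0.0412] [0.149 0.028] ang 10.5
```

>>> servo_tool(moves="-0.0 0.015 0.05 6.3 0.05;0 0.015 0.08 6.3 0.05;0 0.015 0.08 6.3 0.05;0 0.015 0.08 6.3 0.05;0 0.015 0.08 6.3 0.05")

```text
time: 1.45
position: [0.5272, 0.3271, 0.1437]
tool_rot: [0.678, 0.735, 0.0, 0.0]
ft_force: [-0.7, 0.2, 0.1]
grip_width: 0.0503
grip_force: 0.0
```

```bash
python3 -c "
from h import *
slats()"
```

```text
t 1.45 tcp [0.5272 0.3271 0.1437] yaw_y 4.55 w 0.0503
hole px [406. 205.] d 0.0119 world [0.5951 0.3509] tool [0.0183 0.0695 0.1337] rect [-0.0203  0.0765] [0.029 0.108] ang -6.51
hole px [341. 186.] d 0.0139 world [0.5416 0.361 ] tool [0.0326 0.017  0.1337] rect [-0.012   0.0172] [0.119 0.028] ang 0.44
```

>>> servo_tool(moves="-0.0274 0.0167 0.02 0.4 0.05;-0.0274 0.0167 0.05 0.4 0.05;-0.0274 0.0167 0.08 0.4 0.05;-0.0274 0.0167 0.11 0.4 0.05;-0.0274 0.0167 0.13 0.4 0.05;-0.0274 0.0167 0.139 0.4 0.05;-0.0274 0.0167 0.14 0.4 0.05;-0.0274 0.0167 0.14 0.4 0.02;-0.0274 0.0167 0.14 0.4 0.02;-0.0274 0.0167 0.14 0.4 0.02", grip_force=25)

```text
time: 2.33
position: [0.5476, 0.3011, 0.0048]
tool_rot: [0.681, 0.732, 0.002, 0.001]
ft_force: [0.4, -0.9, 0.3]
grip_width: 0.0368
grip_force: 0.0
```

>>> servo_tool(moves="0 0 0 0 0.02;0 0 0 0 0.02;0 0 0 0 0.02;0 0 -0.03 0 0.02;0 0 -0.06 0 0.02;0 0 -0.10 0 0.02;0 0 -0.13 0 0.02;0 0 -0.13 0 0.02;0 0 -0.13 0 0.02")

```text
time: 3.08
position: [0.5474, 0.3009, 0.1349]
tool_rot: [0.681, 0.732, 0.002, 0.001]
ft_force: [-0.8, 0.1, -0.9]
grip_width: 0.0278
grip_force: 25.0
```

```bash
python3 -c "
from h import *
o=get_obs(); slats(o['position'][2]+.007,'pics/w2.png')"
```

```text
t 3.0833 tcp [0.5474 0.3009 0.1349] yaw_y 4.09 w 0.0278
hole px [387. 172.] d 0.0075 world [0.5722 0.3603] tool [ 0.0575  0.029  -0.0068] rect [0.0319 0.0322] [0.015 0.068] ang -7.06
hole px [320. 163.] d 0.0133 world [0.5438 0.3617] tool [ 0.0609  0.0008 -0.0069] rect [0.0357 0.0009] [0.079 0.028] ang 0.04
hole px [233. 257.] d 0.0074 world [0.5078 0.3181] tool [ 0.02   -0.0382 -0.0072] rect [ 0.0513 -0.036 ] [0.081 0.016] ang 4.06
```

View pics/w2.png

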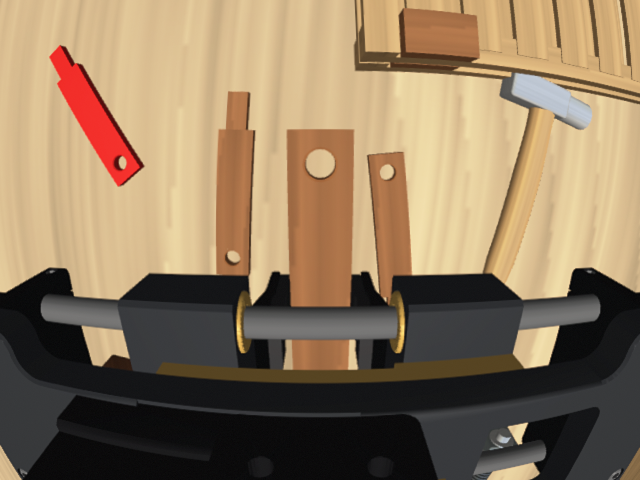

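Wrist view: slat held square, its hole at (320,163), which is (0.061, 0.001) in the tool frame. Now to station 1. I'm leaving station 0 empty because the gripper body would reach the pedal there.

>>> servo_tool(moves="-0.03 -0.005 0 -7 0.02;-0.06 -0.01 0 -14 0.02;-0.09 -0.016 0 -21 0.02;-0.12 -0.021 0 -28 0.02;-0.15 -0.027 0 -35 0.02;-0.18 -0.032 0 -42 0.02;-0.21 -0.037 0 -49 0.02;-0.24 -0.043 0 -56 0.02;-0.27 -0.048 0 -63 0.02;-0.291 -0.052 0 -70 0.02")

```text
time: 3.97
position: [0.513, 0.0044, 0.1305]
tool_rot: [0.136, 0.991, -0.0, -0.002]
ft_force: [1.0, 0.4, 0.3]
grip_width: 0.0273
grip_force: 25.0
```

>>> servo_tool(moves="0 0 0 -7 0.02;0 0 0.01 -9.3 0.02;0 0 0.01 -9.3 0.02;0 0 0.01 -9.3 0.02;0 0 0.01 -9.3 0.02")

```text
time: 4.38
position: [0.5141, 0.0068, 0.1216]
tool_rot: [0.058, 0.998, 0.0, -0.001]
ft_force: [0.5, 0.3, -0.0]
grip_width: 0.0278
grip_force: 25.0
```

```bash
python3 -c "
from h import *
o=get_obs(); slats(o['position'][2]+.005,'pics/w3.png')"
```

```text
t 4.3833 tcp [0.5141 0.0068 0.1216] yaw_y 83.35 w 0.0278
hole px [320. 163.] d 0.0085 world [0.4514 0.0093] tool [ 0.0626 -0.0048 -0.0048] rect [ 0.0347 -0.0002] [0.028 0.08 ] ang -0.11
```

View pics/w3.png

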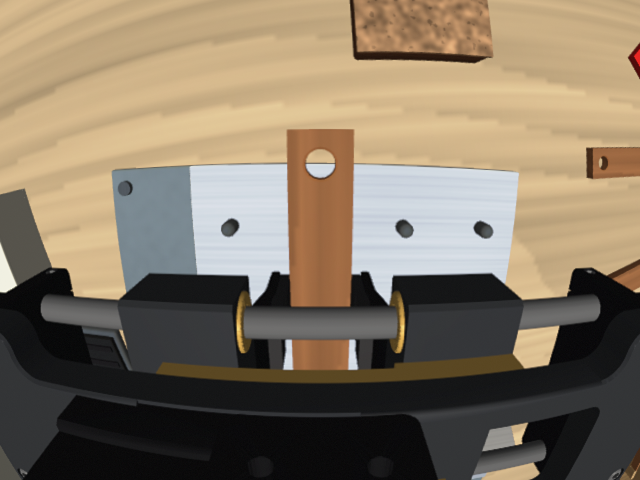

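Wrist view: pin 0 at (230,228), pin 2 at (404,229), pin 3 at (484,230). Pin 1 is hidden under the slat, ahead of its hole at (320,163).

```bash
cat >> h.py <<'E'
def pins(img=None,z=.058):
    o=get_obs();m=cams.camera_model('wrist');im=cams.camera('wrist') if img is None else cv2.imread(img)
    g=cv2.cvtColor(im,cv2.COLOR_BGR2GRAY); msk=cv2.inRange(g,0,120)
    cs,_=cv2.findContours(msk,0,2); T=Rot.from_quat(o['tool_rot']).inv()
    for c in cs:
        a=cv2.contourArea(c);M=cv2.moments(c)
        if 100<a<900 and M['m01']/a<290:
            u,v=M['m10']/a,M['m01']/a; X=onz(m,u,v,z,True)
            print('pin px',round(u),round(v),'area',a,'world',X.round(4),'tool',T.apply(X-o['position']).round(4))
E
python3 -c "
from h import *
pins()"
```

```text
pin px 483 229 area 209.0 world [0.5118 0.1164 0.058 ] tool [0.0152 0.1085 0.0641]
pin px 404 227 area 210.0 world [0.5049 0.0614 0.058 ] tool [0.0157 0.0531 0.0641]
pin px 230 226 area 205.5 world [ 0.4914 -0.0487  0.058 ] tool [ 0.0164 -0.0578  0.064 ]
pin px 125 187 area 174.5 world [ 0.4555 -0.1185  0.058 ] tool [ 0.0441 -0.1313  0.0641]
pin px 635 59 area 198.0 world [0.3879 0.2735 0.058 ] tool [0.1564 0.2502 0.0643]
pin px 376 19 area 219.5 world [0.3722 0.0571 0.058 ] tool [0.147  0.0336 0.0642]
pin px 410 21 area 288.5 world [0.3744 0.0788 0.058 ] tool [0.1474 0.0553 0.0642]
```

>>> servo_tool(moves="0 -0.003 0.03 0.4 0.02;-0.01 -0.003 0.043 0.4 0.02;-0.025 -0.003 0.043 0.4 0.02;-0.038 -0.003 0.043 0.4 0.02;-0.038 -0.003 0.043 0.4 0.02;-0.038 -0.003 0.043 0.4 0.02")

```text
time: 4.98
position: [0.5526, -0.0007, 0.0797]
tool_rot: [0.061, 0.998, -0.0, 0.0]
ft_force: [-0.5, -0.1, 0.1]
grip_width: 0.0274
grip_force: 25.0
```

```bash
python3 -c "
from h import *
o=get_obs();print(o['position'],o['ft_force'],o['grip_width'])
im=cams.camera('wrist');cv2.imwrite('pics/w4.png',im);cv2.imwrite('pics/w4c.png',cv2.resize(im[100:300,180:520],None,fx=2.3,fy=2.3))
pins('pics/w4.png')"
```

```text
[ 0.55263462 -0.000712    0.07965188] [-0.48623359 -0.05801319  0.0630834 ] 0.027395706339089457
pin px 523 178 area 334.5 world [0.5109 0.1163 0.058 ] tool [0.0546 0.111  0.0217]
pin px 430 173 area 333.0 world [0.5041 0.0613 0.058 ] tool [0.0546 0.0556 0.0217]
pin px 212 173 area 328.5 world [ 0.4907 -0.0484  0.058 ] tool [ 0.0546 -0.0549  0.0217]
pin px 96 142 area 239.5 world [ 0.4619 -0.1146  0.058 ] tool [ 0.0751 -0.1241  0.0217]
pin px 630 119 area 587.5 world [0.4773 0.2062 0.058 ] tool [0.0988 0.1961 0.0217]
```

View pics/w4c.png

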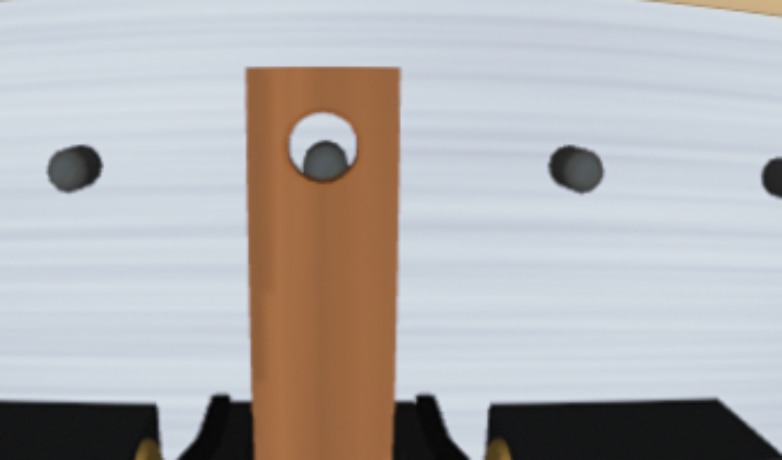

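Crop: pin 1 shows through the hole, centred sideways. The pins all lie at tool x = 54.6 mm and the hole at 61, so I go 6.4 mm forward, then down.

>>> servo_tool(moves="-0.0064 0 0 0 0.02;-0.0064 0 0.0 0 0.02;-0.0064 0 0.005 0 0.02;-0.0064 0 0.010 0 0.02;-0.0064 0 0.015 0 0.02;-0.0064 0 0.02 0 0.02;-0.0064 0 0.0245 0 0.02;-0.0064 0 0.0245 0 0.02;-0.0064 0 0.0245 0 0.02")

```text
time: 5.78
position: [0.5584, -0.0017, 0.0545]
tool_rot: [0.061, 0.998, 0.0, -0.0]
ft_force: [-0.1, -0.7, 0.1]
grip_width: 0.0273
grip_force: 25.0
```

```bash
python3 -c "
from h import *
o=get_obs();print(o['position'],o['ft_force'],o['grip_width'])
im=cams.camera('wrist');cv2.imwrite('pics/w5c.png',cv2.resize(im[100:300,180:520],None,fx=2.3,fy=2.3))"
```

```text
[ 0.55839859 -0.00167267  0.0545485 ] [-0.0615026  -0.65909923  0.06906167] 0.027302862284244188
```

View pics/w5c.png

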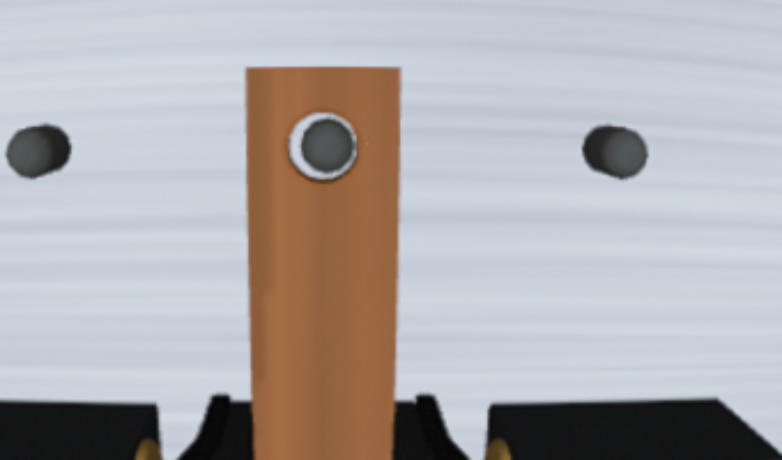

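The pin sits inside the hole with clearance all round and no contact force. Releasing, then over to the next slat (A).

>>> servo_tool(moves="0 0 0 0 0.036;0 0 0 0 0.036;0 0 0 0 0.036;0 0 -0.02 0 0.036;0 0 -0.05 0 0.036;0 0 -0.09 0 0.036;0 0 -0.11 0 0.036")

```text
time: 6.42
position: [0.5603, -0.002, 0.1687]
tool_rot: [0.061, 0.998, -0.0, 0.003]
ft_force: [0.3, 0.8, -0.1]
grip_width: 0.0362
grip_force: 0.0
```

>>> servo_tool(moves="-0.001 0.03 0 7 0.05;-0.003 0.06 0 14 0.05;-0.005 0.09 0 21 0.05;-0.006 0.12 0 28 0.05;-0.008 0.15 0 35 0.05;-0.009 0.18 0 42 0.05;-0.011 0.21 0 49 0.05;-0.012 0.24 0 56 0.05;-0.014 0.27 0 63 0.05;-0.015 0.298 0 70 0.05")

```text
time: 7.25
position: [0.6099, 0.294, 0.1651]
tool_rot: [0.625, 0.781, 0.0, 0.0]
ft_force: [0.6, -0.6, -0.1]
grip_width: 0.0501
grip_force: 0.0
```

>>> servo_tool(moves="0 0 0.02 2 0.05;0 0 0.03 2 0.05;0 0 0.03 2 0.05;0 0 0.03 2 0.05")

```text
time: 7.58
position: [0.6088, 0.2912, 0.1339]
tool_rot: [0.636, 0.772, -0.002, -0.001]
ft_force: [0.5, 0.3, 0.3]
grip_width: 0.05
grip_force: 0.0
```

```bash
python3 -c "
from h import *
slats(.01)"
```

```text
t 7.5833 tcp [0.6088 0.2912 0.1339] yaw_y 11.01 w 0.05
hole px [321. 152.] d 0.0144 world [0.5984 0.3509] tool [0.0606 0.0016 0.1239] rect [0.0038 0.0015] [0.142 0.028] ang 0.09
hole px [163. 223.] d 0.0139 world [0.479 0.272] tool [ 0.0061 -0.1307  0.1244] rect [ 0.0642 -0.1199] [0.149 0.029] ang 11.06
```

>>> servo_tool(moves="0.0003 0.0013 0.03 0 0.05;0.0003 0.0013 0.06 0 0.05;0.0003 0.0013 0.09 0 0.05;0.0003 0.0013 0.115 0 0.05;0.0003 0.0013 0.129 0 0.05;0.0003 0.0013 0.129 0 0.05;0.0003 0.0013 0.129 0 0.02;0.0003 0.0013 0.129 0 0.02;0.0003 0.0013 0.129 0 0.02;0.0003 0.0013 0.129 0 0.02")

```text
time: 8.47
position: [0.6125, 0.2931, 0.0081]
tool_rot: [0.636, 0.772, 0.001, 0.001]
ft_force: [-0.6, 0.2, 0.2]
grip_width: 0.0311
grip_force: 0.1
```

>>> servo_tool(moves="0 0 0 0 0.02;0 0 0 0 0.02;0 0 -0.03 0 0.02;0 0 -0.06 0 0.02;0 0 -0.10 0 0.02;0 0 -0.13 0 0.02;0 0 -0.13 0 0.02;0 0 -0.13 0 0.02")

```text
time: 9.13
position: [0.6127, 0.2933, 0.139]
tool_rot: [0.636, 0.772, 0.002, 0.002]
ft_force: [0.6, 0.6, -0.3]
grip_width: 0.027
grip_force: 25.0
```

>>> servo_tool(moves="-0.021 -0.013 0 -7 0.02;-0.043 -0.025 0 -14 0.02;-0.064 -0.038 0 -21 0.02;-0.085 -0.051 0 -28 0.02;-0.106 -0.063 0 -35 0.02;-0.128 -0.076 0 -42 0.02;-0.149 -0.089 0 -49 0.02;-0.17 -0.101 0 -56 0.02;-0.192 -0.114 0 -63 0.02;-0.213 -0.126 0 -70 0.02")

```text
time: 9.97
position: [0.5259, 0.0588, 0.1344]
tool_rot: [0.075, 0.997, -0.0, -0.002]
ft_force: [1.1, 0.2, -0.5]
grip_width: 0.0268
grip_force: 25.0
```

>>> servo_tool(moves="0 0 0.02 -2 0.02;0 0 0.04 -2 0.02;0 0 0.05 -2 0.02;0 0 0.05 -2 0.02;0 0 0.05 -2 0.02")

```text
time: 10.38
position: [0.5271, 0.0599, 0.0849]
tool_rot: [0.061, 0.998, 0.0, -0.002]
ft_force: [-0.1, 0.7, -0.6]
grip_width: 0.027
grip_force: 25.0
```

```bash
python3 -c "
from h import *
o=get_obs(); slats(o['position'][2]+.0068,'pics/w6.png');pins('pics/w6.png')"
```

```text
t 10.3833 tcp [0.5271 0.0599 0.0849] yaw_y 83.01 w 0.027
hole px [214. 234.] d 0.0113 world [0.4917 0.017 ] tool [ 0.0299 -0.047  -0.0067] rect [ 0.0266 -0.0473] [0.023 0.032] ang -0.03
hole px [585. 150.] d 0.0073 world [0.4709 0.1982] tool [ 0.0726  0.1304 -0.0066] rect [0.0753 0.1493] [0.054 0.018] ang 82.86
hole px [320. 165.] d 0.0132 world [0.4679 0.067 ] tool [ 0.0596 -0.0002 -0.0066] rect [ 0.0345 -0.0001] [0.027 0.078] ang -0.05
pin px 127 233 area 301.0 world [ 0.4926 -0.0484  0.058 ] tool [ 0.0219 -0.1119  0.0278]
pin px 422 232 area 313.0 world [0.5128 0.117  0.058 ] tool [0.0219 0.0548 0.0278]
pin px 48 191 area 178.5 world [ 0.4587 -0.1038  0.058 ] tool [ 0.0488 -0.171   0.0278]
pin px 356 15 area 113.5 world [0.3948 0.0946 0.058 ] tool [0.1363 0.0182 0.0279]
pin px 630 30 area 823.0 world [0.3916 0.2848 0.058 ] tool [0.1626 0.2066 0.0279]
```

>>> servo_tool(moves="-0.01 -0.0009 0.006 0 0.02;-0.025 -0.0009 0.006 0 0.02;-0.037 -0.0009 0.006 0 0.02;-0.037 -0.0009 0.006 0 0.02;-0.037 -0.0009 0.006 0 0.02;-0.037 -0.0009 0.006 0 0.02")

```text
time: 10.93
position: [0.5642, 0.0545, 0.0802]
tool_rot: [0.061, 0.998, 0.0, -0.0]
ft_force: [-0.1, -1.0, -0.4]
grip_width: 0.027
grip_force: 25.0
```

```bash
python3 -c "
from h import *
o=get_obs();print(o['position'],o['ft_force'],o['grip_width'])
im=cams.camera('wrist');cv2.imwrite('pics/w7.png',im);cv2.imwrite('pics/w7c.png',cv2.resize(im[100:300,180:520],None,fx=2.3,fy=2.3));pins('pics/w7.png')"
```

```text
[0.56416633 0.05448811 0.08015926] [-0.08023112 -0.95228338 -0.35406392] 0.027027478889553713
pin px 118 169 area 335.0 world [ 0.4916 -0.0479  0.058 ] tool [ 0.0591 -0.1104  0.0221]
pin px 430 164 area 331.5 world [0.5118 0.1167 0.058 ] tool [0.0592 0.0554 0.0221]
pin px 41 144 area 186.0 world [ 0.4649 -0.1033  0.058 ] tool [ 0.0789 -0.1687  0.0222]
pin px 632 6 area 182.0 world [0.411  0.2803 0.058 ] tool [0.1791 0.2055 0.0223]
```

View pics/w7c.png

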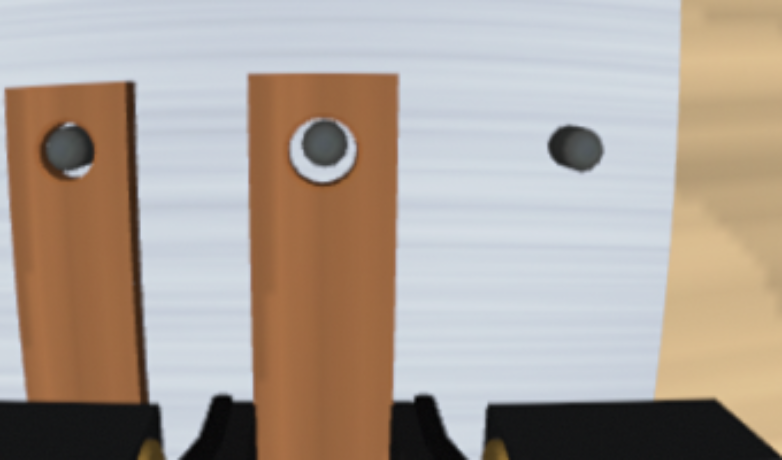

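Crop: pin 2 shows inside the hole and centred; station 1's slat is seated on its pin. Lowering, releasing, then over to the third slat.

>>> servo_tool(moves="0 0 0.005 0 0.02;0 0 0.01 0 0.02;0 0 0.015 0 0.02;0 0 0.0205 0 0.02;0 0 0.0208 0 0.02;0 0 0.0208 0 0.02")

```text
time: 11.48
position: [0.5642, 0.0543, 0.0586]
tool_rot: [0.061, 0.998, 0.0, -0.001]
ft_force: [0.1, 0.7, 0.6]
grip_width: 0.0269
grip_force: 25.0
```

```bash
python3 -c "
from h import *
o=get_obs();slats(o['position'][2]+.001,'pics/w8.png')
print(o['ft_force'],o['moment'])"
```

```text
t 11.4833 tcp [0.5642 0.0543 0.0586] yaw_y 82.99 w 0.0269
hole px [196. 168.] d 0.0111 world [0.4978 0.0034] tool [ 0.0598 -0.0586 -0.0009] rect [ 0.0408 -0.056 ] [0.028 0.065] ang -0.0
hole px [320. 165.] d 0.0137 world [0.5054 0.0613] tool [ 0.0592 -0.0002 -0.0009] rect [ 0.0332 -0.0001] [0.028 0.081] ang -0.07
hole px [610. 101.] d 0.0108 world [0.4814 0.2204] tool [ 0.1025  0.1548 -0.0009] rect [0.1033 0.163 ] [0.038 0.021] ang 83.16
[0.10299798 0.67898299 0.6316346 ] [ 0.03578146 -0.00079289  0.02324202]
```

>>> servo_tool(moves="0 0 0 0 0.036;0 0 0 0 0.036;0 0 0 0 0.036;0 0 -0.02 0 0.036;0 0 -0.05 0 0.036;0 0 -0.09 0 0.036;0 0 -0.11 0 0.036")

```text
time: 12.12
position: [0.5664, 0.0542, 0.173]
tool_rot: [0.061, 0.998, -0.0, 0.003]
ft_force: [-0.2, 0.6, 0.7]
grip_width: 0.0358
grip_force: 0.0
```

>>> servo_tool(moves="0.012 0.026 0 -7 0.05;0.024 0.053 0 -14 0.05;0.036 0.08 0 -21 0.05;0.047 0.106 0 -28 0.05;0.059 0.133 0 -35 0.05;0.071 0.159 0 -42 0.05;0.083 0.186 0 -49 0.05;0.095 0.212 0 -56 0.05;0.106 0.239 0 -63 0.05;0.118 0.2655 0 -70 0.05")

```text
time: 12.95
position: [0.4795, 0.3335, 0.1695]
tool_rot: [-0.525, 0.851, -0.0, 0.0]
ft_force: [1.3, 0.3, 0.2]
grip_width: 0.05
grip_force: 0.0
```

>>> servo_tool(moves="0 0 0.01 -7 0.05;0 0 0.02 -14 0.05;0 0 0.03 -21 0.05;0 0 0.035 -27 0.05;0 0 0.035 -27 0.05;0 0 0.035 -27 0.05;0 0 0.035 -27 0.05")

```text
time: 13.53
position: [0.4803, 0.3322, 0.1347]
tool_rot: [-0.706, 0.708, -0.0, 0.0]
ft_force: [-0.9, -0.8, 0.2]
grip_width: 0.05
grip_force: 0.0
```

```bash
python3 -c "
from h import *
slats(.01)"
```

```text
t 13.5333 tcp [0.4803 0.3322 0.1347] yaw_y 179.86 w 0.05
hole px [325. 152.] d 0.0145 world [0.478  0.2711] tool [0.0612 0.0022 0.1247] rect [0.0046 0.0027] [0.027 0.142] ang -0.2
```

>>> servo_tool(moves="0.0012 0.0023 0.03 -0.2 0.05;0.0012 0.0023 0.06 -0.2 0.05;0.0012 0.0023 0.09 -0.2 0.05;0.0012 0.0023 0.115 -0.2 0.05;0.0012 0.0023 0.129 -0.2 0.05;0.0012 0.0023 0.129 -0.2 0.05;0.0012 0.0023 0.129 -0.2 0.05;0.0012 0.0023 0.129 -0.2 0.02;0.0012 0.0023 0.129 -0.2 0.02;0.0012 0.0023 0.129 -0.2 0.02")

```text
time: 14.42
position: [0.4787, 0.3315, 0.0068]
tool_rot: [0.708, -0.706, 0.001, -0.001]
ft_force: [0.5, -0.6, 0.6]
grip_width: 0.0372
grip_force: 0.0
```

>>> servo_tool(moves="0 0 0 0 0.02;0 0 0 0 0.02;0 0 0 0 0.02;0 0 -0.03 0 0.02;0 0 -0.06 0 0.02;0 0 -0.10 0 0.02;0 0 -0.13 0 0.02;0 0 -0.13 0 0.02;0 0 -0.13 0 0.02")

```text
time: 15.17
position: [0.4788, 0.3315, 0.1373]
tool_rot: [0.708, -0.706, 0.001, -0.002]
ft_force: [-0.8, -0.4, -1.1]
grip_width: 0.0272
grip_force: 25.0
```

>>> servo_tool(moves="0.022 -0.005 0 7 0.02;0.043 -0.01 0 14 0.02;0.065 -0.016 0 21 0.02;0.087 -0.021 0 28 0.02;0.108 -0.026 0 35 0.02;0.13 -0.031 0 42 0.02;0.151 -0.037 0 49 0.02;0.173 -0.042 0 56 0.02;0.195 -0.047 0 63 0.02;0.216 -0.052 0 70 0.02")

```text
time: 16.0
position: [0.5289, 0.1139, 0.1332]
tool_rot: [-0.172, 0.985, 0.0, -0.002]
ft_force: [0.1, -0.8, -0.1]
grip_width: 0.0275
grip_force: 25.0
```

>>> servo_tool(moves="0 0 0 7 0.02;0 0 0 14 0.02;0 0 0 21 0.02;0 0 0.02 27 0.02;0 0 0.04 27 0.02;0 0 0.05 27 0.02;0 0 0.05 27 0.02;0 0 0.05 27 0.02")

```text
time: 16.67
position: [0.5292, 0.1151, 0.0839]
tool_rot: [0.059, 0.998, -0.0, -0.002]
ft_force: [0.5, 0.5, 0.4]
grip_width: 0.0278
grip_force: 25.0
```

```bash
python3 -c "
from h import *
o=get_obs(); slats(o['position'][2]+.003,'pics/w9.png');pins('pics/w9.png')"
```

```text
t 16.6667 tcp [0.5292 0.1151 0.0839] yaw_y 83.21 w 0.0278
hole px [126. 242.] d 0.0099 world [0.4928 0.0217] tool [ 0.0251 -0.0971 -0.0029] rect [ 0.0161 -0.0957] [0.045 0.024] ang 0.23
hole px [217. 243.] d 0.0099 world [0.4989 0.069 ] tool [ 0.0246 -0.0494 -0.0029] rect [ 0.0236 -0.0477] [0.024 0.029] ang -0.26
hole px [320. 165.] d 0.0136 world [0.4705 0.1219] tool [ 0.0591 -0.0002 -0.0028] rect [ 0.0337 -0.0001] [0.08  0.028] ang 0.11
pin px 58 239 area 256.0 world [ 0.4928 -0.0482  0.058 ] tool [ 0.0178 -0.1666  0.0269]
pin px 5 200 area 135.0 world [ 0.4593 -0.0926  0.058 ] tool [ 0.0457 -0.2146  0.0269]
pin px 242 6 area 131.5 world [0.3835 0.092  0.058 ] tool [ 0.1428 -0.0403  0.027 ]
pin px 199 6 area 169.0 world [0.3778 0.0686 0.058 ] tool [ 0.1457 -0.0642  0.027 ]
```

>>> servo_tool(moves="-0.005 0 0.007 0.2 0.02;-0.02 0 0.007 0.2 0.02;-0.035 0 0.007 0.2 0.02;-0.042 0 0.007 0.2 0.02;-0.042 0 0.007 0.2 0.02;-0.042 0 0.007 0.2 0.02")

```text
time: 17.22
position: [0.5721, 0.1101, 0.0784]
tool_rot: [0.061, 0.998, 0.0, 0.0]
ft_force: [-0.7, 0.3, -1.0]
grip_width: 0.0273
grip_force: 25.0
```

```bash
python3 -c "
from h import *
o=get_obs();print(o['position'],o['ft_force'],o['grip_width'])
im=cams.camera('wrist');cv2.imwrite('pics/w10.png',im);cv2.imwrite('pics/w10c.png',cv2.resize(im[100:300,100:440],None,fx=2.3,fy=2.3))"
```

```text
[0.57210552 0.11010999 0.07841818] [-0.65025017  0.28285325 -0.95560581] 0.027330950675832803
```

View pics/w10c.png

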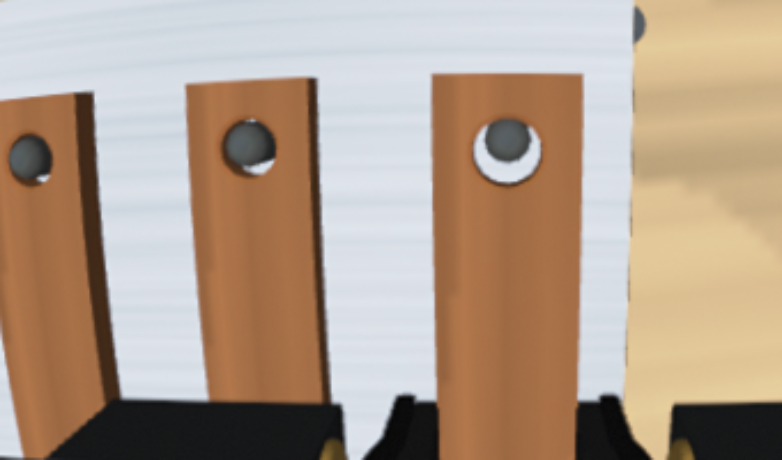

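Crop: pin 3 sits about 1 mm high in the hole, meaning I'm slightly too far forward. Backing 1 mm, lowering, and looking again before release.

>>> servo_tool(moves="0.001 0 0 0 0.02;0.001 0 0.005 0 0.02;0.001 0 0.01 0 0.02;0.001 0 0.015 0 0.02;0.001 0 0.0205 0 0.02;0.001 0 0.021 0 0.02;0.001 0 0.021 0 0.02")

```text
time: 17.85
position: [0.5708, 0.1103, 0.0566]
tool_rot: [0.061, 0.998, -0.0, -0.001]
ft_force: [-0.1, -0.4, -0.6]
grip_width: 0.0275
grip_force: 25.0
```

```bash
python3 -c "
from h import *
o=get_obs();slats(o['position'][2]+.003,'pics/w11.png')
print(o['ft_force'],o['moment'])"
```

```text
t 17.85 tcp [0.5708 0.1103 0.0566] yaw_y 82.99 w 0.0275
hole px [ 92. 176.] d 0.014 world [0.4996 0.006 ] tool [ 0.0579 -0.1122 -0.0029] rect [ 0.0331 -0.1123] [0.028 0.08 ] ang -0.0
hole px [195. 170.] d 0.0137 world [0.5062 0.0622] tool [ 0.0582 -0.0556 -0.0029] rect [ 0.0408 -0.0561] [0.028 0.063] ang -0.08
hole px [320. 165.] d 0.0137 world [0.5119 0.1173] tool [ 0.0593 -0.0002 -0.0029] rect [ 0.0336 -0.0001] [0.028 0.08 ] ang -0.08
[-0.12168896 -0.41732969 -0.64208899] [0.06436194 0.00790634 0.03172884]
```

>>> servo_tool(moves="0 0 0 0 0.036;0 0 0 0 0.036;0 0 0 0 0.036;0 0 -0.02 0 0.036;0 0 -0.05 0 0.036;0 0 -0.09 0 0.036;0 0 -0.125 0 0.036;0 0 -0.125 0 0.0;0 0 -0.125 0 0.0")

```text
time: 18.65
position: [0.5728, 0.1103, 0.185]
tool_rot: [0.061, 0.998, 0.0, 0.003]
ft_force: [-1.2, 0.2, -0.4]
grip_width: 0.0292
grip_force: 0.0
```

>>> servo_tool(moves="-0.003 -0.036 0 0 0;-0.006 -0.073 0 0 0;-0.009 -0.109 0 0 0;-0.012 -0.145 0 0 0;-0.015 -0.182 0 0 0;-0.018 -0.218 0 0 0;-0.021 -0.254 0 0 0;-0.021 -0.254 0 0 0;-0.021 -0.254 0 0 0;-0.021 -0.254 0 0 0")

```text
time: 19.48
position: [0.5597, -0.1437, 0.1807]
tool_rot: [0.062, 0.998, 0.001, -0.002]
ft_force: [0.0, 0.3, 0.2]
grip_width: 0.0002
grip_force: 0.0
```

```bash
python3 - <<'E'
from h import *
slats(.06,'pics/w12.png')
im=cams.camera('scene'); cv2.imwrite('pics/s2.png',im)
t=cams.camera('top')
a=cv2.resize(im[150:420,160:460],(540,486)); b=cv2.resize(cv2.imread('pics/w12.png'),(0,0),fx=.4,fy=.4)
cv2.imwrite('pics/s2c.png',np.hstack([a,np.pad(b,((0,486-b.shape[0]),(0,0),(0,0)))]))
E
```

```text
t 19.4833 tcp [ 0.5597 -0.1437  0.1807] yaw_y 82.93 w 0.0002
hole px [593. 148.] d 0.0176 world [0.5115 0.1167] tool [0.0795 0.2523 0.1214] rect [0.0264 0.2493] [0.135 0.029] ang 1.11
hole px [548. 143.] d 0.0157 world [0.5068 0.0609] tool [0.0772 0.1964 0.1213] rect [0.0179 0.1955] [0.029 0.149] ang -0.19
hole px [493. 137.] d 0.0153 world [0.4998 0.0051] tool [0.0774 0.1401 0.1212] rect [0.018  0.1395] [0.149 0.029] ang 0.15
```

View pics/s2c.png

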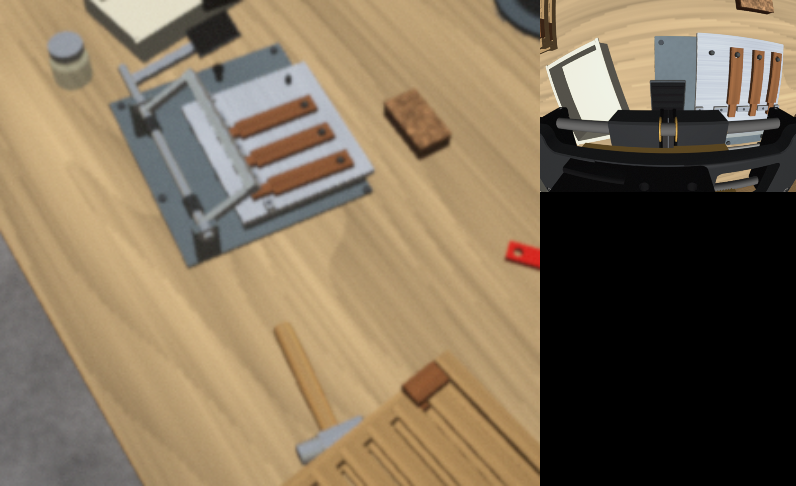

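The picture shows three slats flat and parallel in stations 1 to 3, with tongues under the beam. There is no fourth slat on the bench, and the fingers are above the pedal. Pressing.

>>> servo_tool(moves="0 0 0.035 0 0;0 0 0.065 0 0;0 0 0.075 0 0;0 0 0.085 0 0;0 0 0.095 0 0;0 0 0.105 0 0;0 0 0.115 0 0;0 0 0.12 0 0;0 0 0.125 0 0;0 0 0.128 0 0")

```text
time: 20.47
position: [0.5595, -0.1428, 0.0557]
tool_rot: [0.06, 0.998, 0.001, -0.002]
ft_force: [-4.9, 2.5, 13.5]
grip_width: 0.0003
grip_force: 7.0
```

>>> servo_tool(moves="0 0 0.001 0 0;0 0 0.002 0 0;0 0 0.004 0 0;0 0 0.005 0 0;0 0 0.006 0 0")

```text
time: 20.88
position: [0.5602, -0.1429, 0.0505]
tool_rot: [0.06, 0.998, 0.0, -0.001]
ft_force: [-4.6, 1.6, 14.7]
grip_width: 0.0002
grip_force: 7.3
```

>>> servo_tool(moves="0 0 0.001 0 0;0 0 0.002 0 0;0 0 0.003 0 0;0 0 0.004 0 0;0 0 0.004 0 0")

```text
time: 21.3
position: [0.5606, -0.1429, 0.0487]
tool_rot: [0.06, 0.998, 0.0, -0.0]
ft_force: [-7.0, 3.1, 26.6]
grip_width: 0.0005
grip_force: 13.6
```

>>> servo_tool(moves="0 0 0.001 0 0;0 0 0.0015 0 0;0 0 0.002 0 0;0 0 0.002 0 0")

```text
time: 21.63
position: [0.5606, -0.1429, 0.0483]
tool_rot: [0.06, 0.998, -0.0, -0.0]
ft_force: [-9.9, 2.1, 37.2]
grip_width: 0.0003
grip_force: 19.0
```

>>> servo_tool(moves="0 0 0.001 0 0;0 0 0.0015 0 0;0 0 0.0015 0 0")

```text
time: 21.88
position: [0.5607, -0.1429, 0.0481]
tool_rot: [0.06, 0.998, -0.0, 0.0]
ft_force: [-12.2, 4.9, 44.7]
grip_width: 0.0001
grip_force: 23.1
```

The stop is firm at z = 0.048. The tread middle is at 46 mm, plus about 2 mm for its tilt under the finger width. Holding briefly, then letting it up smoothly.

>>> servo_tool(moves="0 0 0 0 0;0 0 0 0 0;0 0 -0.01 0 0;0 0 -0.02 0 0;0 0 -0.035 0 0;0 0 -0.05 0 0;0 0 -0.065 0 0;0 0 -0.08 0 0;0 0 -0.11 0 0;0 0 -0.135 0 0")

```text
time: 22.72
position: [0.5609, -0.1431, 0.1775]
tool_rot: [0.06, 0.998, 0.0, -0.0]
ft_force: [1.1, -1.1, 0.8]
grip_width: 0.0008
grip_force: 0.0
```

>>> servo_tool(moves="0 0 0 0 0.04;0 0.04 0 0 0.04;0.0 0.08 0 0 0.04;0 0.12 0 0 0.04;0 0.142 0 0 0.04;0 0.142 0 0 0.04;0 0.142 0 0 0.04;0 0.142 0 0 0.04")

```text
time: 23.38
position: [0.5781, -0.0034, 0.1756]
tool_rot: [0.061, 0.998, -0.0, -0.0]
ft_force: [0.2, -0.9, 0.8]
grip_width: 0.0381
grip_force: 0.0
```

```bash
python3 - <<'E'
from h import *
slats(.06,'pics/w13.png')
cv2.imwrite('pics/s3.png',cams.camera('scene'))
im=cams.camera('top')
a=cv2.resize(im[150:300,290:550],None,fx=2.5,fy=2.5,interpolation=cv2.INTER_CUBIC)
cv2.imwrite('pics/t3.png',a)
E
```

```text
t 23.3833 tcp [ 0.5781 -0.0034  0.1756] yaw_y 83.06 w 0.0381
hole px [463. 131.] d 0.0153 world [0.5112 0.1158] tool [0.0808 0.1103 0.1156] rect [0.0293 0.108 ] [0.131 0.03 ] ang 1.23
hole px [394. 129.] d 0.0146 world [0.5068 0.0601] tool [0.0784 0.0545 0.1156] rect [0.0196 0.0548] [0.028 0.148] ang -0.02
hole px [319. 128.] d 0.0148 world [0.4997 0.0054] tool [ 0.0789 -0.0007  0.1156] rect [ 0.0195 -0.0008] [0.148 0.027] ang 0.09
```

View pics/s3.png

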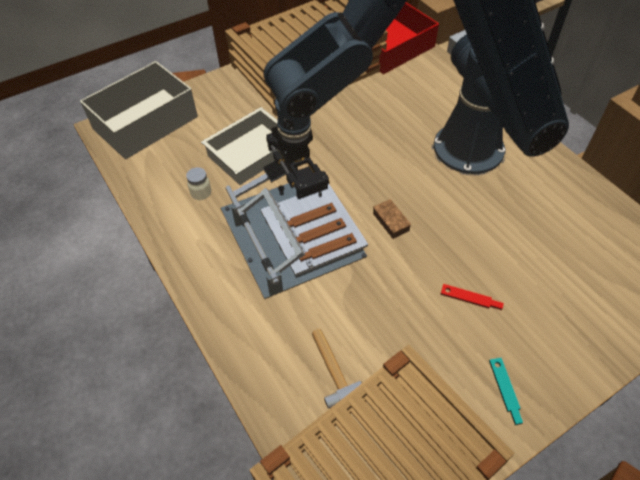

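The treadle is back up, the slats still sit at home, and the tub is empty. Now unloading: station 1 first.

>>> servo_tool(moves="0.0195 -0.0008 0.03 0 0.038;0.0195 -0.0008 0.07 0 0.038;0.0195 -0.0008 0.1 0 0.038;0.0195 -0.0008 0.117 0 0.038;0.0195 -0.0008 0.117 0 0.038;0.0195 -0.0008 0.117 0 0.02;0.0195 -0.0008 0.117 0 0.02;0.0195 -0.0008 0.117 0 0.02;0.0195 -0.0008 0.117 0 0.02;0.0195 -0.0008 0.117 0 0.02")

```text
time: 24.37
position: [0.5602, -0.0021, 0.0604]
tool_rot: [0.061, 0.998, -0.0, 0.002]
ft_force: [0.1, 0.9, 5.5]
grip_width: 0.021
grip_force: 2.4
```

>>> servo_tool(moves="0 0 -0.007 0 0.02;0 0 -0.014 0 0.02;0 0 -0.021 0 0.02;0 0 -0.021 0 0.02;0.02 0 -0.021 0 0.02;0.045 0 -0.021 0 0.02;0.05 0 -0.04 0 0.02;0.05 0 -0.08 0 0.02;0.05 0 -0.12 0 0.02;0.05 0 -0.135 0 0.02")

```text
time: 25.2
position: [0.5115, 0.0039, 0.1984]
tool_rot: [0.061, 0.998, -0.001, 0.004]
ft_force: [1.4, -0.7, 0.1]
grip_width: 0.0202
grip_force: 0.0
```

```bash
python3 - <<'E'
from h import *
o=get_obs();slats(o['position'][2]+.003,'pics/w14.png')
E
```

```text
t 25.2 tcp [0.5115 0.0039 0.1984] yaw_y 83.01 w 0.0202
hole px [387. 209.] d 0.0078 world [0.4749 0.0378] tool [ 0.0404  0.0292 -0.0033] rect [0.0232 0.0294] [0.015 0.051] ang -0.19
hole px [450. 208.] d 0.0055 world [0.4771 0.0646] tool [ 0.0415  0.0561 -0.0034] rect [0.0294 0.0582] [0.04  0.015] ang 1.4
hole px [319. 208.] d 0.0076 world [0.471  0.0085] tool [ 0.0407 -0.0004 -0.0033] rect [ 0.0212 -0.0002] [0.055 0.014] ang 0.41
```

The fingers closed on top of the slat because I was about 3 mm too high; it hasn't moved. Reopening and going lower.

>>> servo_tool(moves="-0.01 0 0 0 0.038;-0.0472 0 0.0 0 0.038;-0.0472 0 0.03 0 0.038;-0.0472 0 0.07 0 0.038;-0.0472 0 0.1 0 0.038;-0.0472 0 0.125 0 0.038;-0.0472 0 0.14 0 0.038;-0.0472 0 0.143 0 0.038;-0.0472 0 0.143 0 0.038;-0.0472 0 0.143 0 0.038")

```text
time: 26.08
position: [0.5535, -0.001, 0.0504]
tool_rot: [0.061, 0.998, 0.0, -0.003]
ft_force: [-5.8, 0.6, 13.9]
grip_width: 0.0381
grip_force: 7.1
```

```bash
python3 - <<'E'
from h import *
o=get_obs();print(o['position'],o['ft_force'])
slats(.06)
E
```

```text
[ 0.55347361 -0.00101039  0.05035608] [-5.75616014  0.62653458 13.88698395]
t 26.0833 tcp [ 0.5535 -0.001   0.0504] yaw_y 83.01 w 0.0381
hole px [554. 183.] d 0.0162 world [0.511  0.1168] tool [ 0.0565  0.1118 -0.0092] rect [0.0339 0.11  ] [0.074 0.028] ang 1.22
hole px [449. 180.] d 0.014 world [0.5061 0.0605] tool [ 0.0546  0.0553 -0.0093] rect [0.0405 0.0554] [0.057 0.028] ang 0.08
hole px [318. 176.] d 0.0134 world [0.4986 0.0049] tool [ 0.0552 -0.0008 -0.0093] rect [ 0.0331 -0.0007] [0.072 0.027] ang 0.2
```

>>> servo_tool(moves="0 -0.0007 -0.005 0 0.038;0 -0.0007 -0.005 0 0.02;0 -0.0007 -0.005 0 0.02;0 -0.0007 -0.005 0 0.02;0 -0.0007 -0.005 0 0.02;0 -0.0007 -0.005 0 0.02")

```text
time: 26.63
position: [0.5558, -0.0022, 0.0552]
tool_rot: [0.061, 0.998, 0.0, -0.0]
ft_force: [-0.5, -0.8, -0.5]
grip_width: 0.0274
grip_force: 25.0
```

>>> servo_tool(moves="0 0 -0.007 0 0.02;0 0 -0.014 0 0.02;0 0 -0.021 0 0.02;0 0 -0.022 0 0.02;0.02 0 -0.022 0 0.02;0.045 0 -0.022 0 0.02;0.05 0 -0.04 0 0.02;0.05 0 -0.08 0 0.02;0.05 0 -0.12 0 0.02;0.05 0 -0.135 0 0.02")

```text
time: 27.47
position: [0.5088, 0.0035, 0.1958]
tool_rot: [0.061, 0.998, -0.001, 0.004]
ft_force: [1.4, -0.1, 0.6]
grip_width: 0.0276
grip_force: 25.0
```

```bash
python3 - <<'E'
from h import *
o=get_obs();slats(o['position'][2]+.005,'pics/w15.png')
E
```

```text
t 27.4667 tcp [0.5088 0.0035 0.1958] yaw_y 83.0 w 0.0276
hole px [388. 212.] d 0.0078 world [0.4736 0.0376] tool [ 0.039   0.0296 -0.0054] rect [0.0218 0.0297] [0.015 0.051] ang -0.24
hole px [452. 212.] d 0.0055 world [0.4754 0.0644] tool [ 0.0405  0.0564 -0.0054] rect [0.0292 0.0583] [0.038 0.015] ang 1.31
hole px [320. 169.] d 0.0137 world [0.4514 0.0105] tool [ 0.0577  0.     -0.0055] rect [ 0.0333 -0.    ] [0.077 0.028] ang 0.09
```

View pics/w15.png

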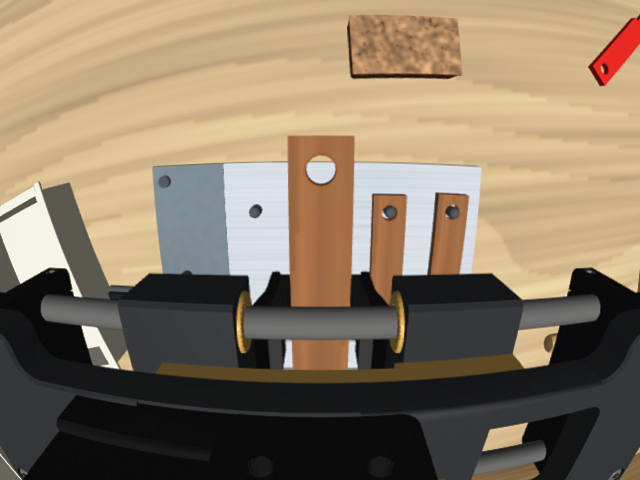

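Wrist view: slat held, hole at (320,169); the other two still sit on their pins. Moving to the tub. I'll measure it with a mask (13 pictures viewed, keeping the last for the end).

>>> servo_tool(moves="-0.0092 -0.037 0 -2 0.02;-0.018 -0.074 0 -4 0.02;-0.027 -0.11 0 -6 0.02;-0.037 -0.147 0 -8 0.02;-0.046 -0.184 0 -10 0.02;-0.055 -0.221 0 -12 0.02;-0.064 -0.258 0 -14 0.02;-0.073 -0.294 0 -14.7 0.02;-0.082 -0.331 0 -14.7 0.02;-0.0916 -0.368 0 -14.7 0.02")

```text
time: 28.35
position: [0.5518, -0.3741, 0.1904]
tool_rot: [-0.067, 0.998, 0.0, -0.0]
ft_force: [0.9, 0.0, 0.2]
grip_width: 0.0274
grip_force: 25.0
```

>>> servo_tool(moves="0 0 0 0 0.02;0 0 0 0 0.02;0 0 0 0 0.02")

```text
time: 28.6
position: [0.5516, -0.3718, 0.19]
tool_rot: [-0.067, 0.998, 0.001, -0.001]
ft_force: [0.1, 0.5, 0.4]
grip_width: 0.0275
grip_force: 25.0
```

```bash
python3 - <<'E'
from h import *
o=get_obs();m=cams.camera_model('wrist');im=cams.camera('wrist');cv2.imwrite('pics/w16.png',im)
slats(o['position'][2]+.005)
T=Rot.from_quat(o['tool_rot']).inv()
def rep(n,im,m,fish):
    h=cv2.cvtColor(im,cv2.COLOR_BGR2HSV); msk=cv2.inRange(h,(10,0,190),(60,60,255))
    cs,_=cv2.findContours(msk,0,cv2.CHAIN_APPROX_NONE)
    for c in sorted(cs,key=cv2.contourArea)[-4:]:
        r=cv2.boundingRect(c)
        for z in(.004,.06):
            P=np.array([onz(m,u,v,z,fish) for u,v in c[::3,0]]);q=cv2.minAreaRect(P[:,:2].astype(np.float32)); print(n,cv2.contourArea(c),r,z,np.round(q[0],4),np.round(q[1],3),round(q[2],1))
rep('wrist',im,m,True)
rep('top0',cv2.imread('pics/top0.png'),cams.camera_model('top'),False)
E
```

```text
t 28.65 tcp [ 0.5517 -0.371   0.1902] yaw_y 97.71 w 0.0274
hole px [320. 169.] d 0.0137 world [ 0.4945 -0.379 ] tool [ 0.0578 -0.0002 -0.0047] rect [ 0.0333 -0.0003] [0.028 0.077] ang -0.0
wrist 307.0 (82, 326, 21, 40) 0.004 [ 0.7559 -0.6379] [0.058 0.016] 9.4
wrist 307.0 (82, 326, 21, 40) 0.06 [ 0.7118 -0.5966] [0.048 0.014] 9.4
wrist 584.0 (306, 155, 29, 28) 0.004 [ 0.5092 -0.3772] [0.025 0.025] 7.6
wrist 584.0 (306, 155, 29, 28) 0.06 [ 0.5048 -0.378 ] [0.021 0.021] 7.6
wrist 5776.5 (256, 97, 208, 186) 0.004 [ 0.5231 -0.3337] [0.179 0.199] 9.5
wrist 5776.5 (256, 97, 208, 186) 0.06 [ 0.5164 -0.3414] [0.151 0.167] 9.5
wrist 15093.5 (277, 114, 156, 190) 0.004 [ 0.5469 -0.3363] [0.189 0.147] 9.4
wrist 15093.5 (277, 114, 156, 190) 0.06 [ 0.5364 -0.3436] [0.158 0.123] 9.4
top0 3.0 (563, 160, 4, 5) 0.004 [ 0.7936 -0.5891] [0.009 0.01 ] 85.4
top0 3.0 (563, 160, 4, 5) 0.06 [ 0.7745 -0.5666] [0.008 0.009] 85.4
top0 5.0 (583, 206, 9, 5) 0.004 [ 0.654  -0.6411] [0.006 0.019] 18.6
top0 5.0 (583, 206, 9, 5) 0.06 [ 0.6395 -0.6169] [0.006 0.018] 18.6
top0 11.0 (574, 182, 11, 14) 0.004 [ 0.7154 -0.6251] [0.04  0.013] 21.7
top0 11.0 (574, 182, 11, 14) 0.06 [ 0.6989 -0.6015] [0.038 0.013] 21.7
top0 3012.0 (452, 209, 63, 73) 0.004 [ 0.5473 -0.3379] [0.194 0.136] 9.3
top0 3012.0 (452, 209, 63, 73) 0.06 [ 0.5362 -0.3236] [0.188 0.132] 9.3
```

Tub floor: 147 mm wide, centre about (0.550, -0.336), yaw 9.4°. I'll use lanes at -38, 0 and +38 mm across it.

>>> servo_tool(moves="-0.004 -0.003 0.03 -1.7 0.02;-0.004 -0.003 0.07 -1.7 0.02;-0.004 -0.003 0.11 -1.7 0.02;-0.004 -0.003 0.15 -1.7 0.02;-0.004 -0.003 0.17 -1.7 0.02;-0.004 -0.003 0.174 -1.7 0.02;-0.004 -0.003 0.174 -1.7 0.02;-0.004 -0.003 0.174 -1.7 0.02")

```text
time: 29.37
position: [0.5579, -0.3749, 0.0182]
tool_rot: [-0.082, 0.997, -0.001, 0.001]
ft_force: [0.1, 0.1, -0.4]
grip_width: 0.0274
grip_force: 25.0
```

>>> servo_tool(moves="0 0 0 0 0.034;0 0 0 0 0.034;0 0 0 0 0.034;0 0 -0.03 0 0.034;0 0 -0.07 0 0.034;0 0 -0.11 0 0.034;0 0 -0.15 0 0.034;0 0 -0.175 0 0.034;0 0 -0.175 0 0.034")

```text
time: 30.12
position: [0.5602, -0.3782, 0.2009]
tool_rot: [-0.082, 0.997, -0.006, 0.005]
ft_force: [0.8, -0.5, 1.1]
grip_width: 0.0337
grip_force: 0.0
```

>>> servo_tool(moves="-0.0078 0.042 0 2 0.038;-0.0156 0.084 0 4 0.038;-0.0233 0.126 0 6 0.038;-0.031 0.168 0 8 0.038;-0.039 0.21 0 10 0.038;-0.047 0.253 0 12 0.038;-0.0545 0.295 0 14 0.038;-0.062 0.337 0 16.4 0.038;-0.07 0.379 0 16.4 0.038;-0.078 0.421 0 16.4 0.038")

```text
time: 30.95
position: [0.5641, 0.0435, 0.1921]
tool_rot: [0.061, 0.998, -0.0, 0.0]
ft_force: [1.1, 1.4, -0.7]
grip_width: 0.0378
grip_force: 0.0
```

>>> servo_tool(moves="0 0 0.02 0 0.038;0 0 0.05 0 0.038;0 0 0.05 0 0.038;0 0 0.05 0 0.038;0 0 0.05 0 0.038")

```text
time: 31.37
position: [0.5652, 0.0411, 0.1426]
tool_rot: [0.062, 0.998, -0.0, 0.001]
ft_force: [-0.4, 0.1, 0.4]
grip_width: 0.0381
grip_force: 0.0
```

```bash
python3 - <<'E'
from h import *
slats(.06)
E
```

```text
t 31.3667 tcp [0.5652 0.0411 0.1426] yaw_y 82.95 w 0.0381
hole px [339. 153.] d 0.0141 world [0.5064 0.0606] tool [0.0609 0.0122 0.0825] rect [0.0137 0.0129] [0.027 0.123] ang -0.37
hole px [421. 153.] d 0.0149 world [0.5113 0.1158] tool [0.0628 0.0675 0.0825] rect [0.0147 0.066 ] [0.125 0.029] ang 1.19
```

>>> servo_tool(moves="0.001 0.0124 0 0 0.038;0.001 0.0124 0.03 0 0.038;0.001 0.0124 0.06 0 0.038;0.001 0.0124 0.08 0 0.038;0.001 0.0124 0.087 0 0.038;0.001 0.0124 0.087 0 0.038;0.001 0.0124 0.087 0 0.038")

```text
time: 32.0
position: [0.5661, 0.0541, 0.0557]
tool_rot: [0.061, 0.998, 0.0, 0.001]
ft_force: [-0.4, -0.1, -0.0]
grip_width: 0.0384
grip_force: 0.0
```

>>> servo_tool(moves="0 0 0 0 0.02;0 0 0 0 0.02;0 0 0 0 0.02;0 0 0 0 0.02;0 0 0 0 0.02")

```text
time: 32.42
position: [0.5664, 0.054, 0.0562]
tool_rot: [0.061, 0.998, -0.0, 0.002]
ft_force: [-1.2, -0.0, 6.8]
grip_width: 0.0274
grip_force: 25.0
```

>>> servo_tool(moves="0 0 -0.007 0 0.02;0 0 -0.014 0 0.02;0 0 -0.021 0 0.02;0 0 -0.022 0 0.02;0.02 0 -0.022 0 0.02;0.045 0 -0.022 0 0.02;0.05 0 -0.04 0 0.02;0.05 0 -0.08 0 0.02;0.05 0 -0.12 0 0.02;0.05 0 -0.135 0 0.02")

```text
time: 33.25
position: [0.5179, 0.0601, 0.1945]
tool_rot: [0.061, 0.998, -0.0, 0.004]
ft_force: [1.8, -0.4, -0.3]
grip_width: 0.0269
grip_force: 25.0
```

>>> servo_tool(moves="-0.008 -0.038 0 -2 0.02;-0.016 -0.077 0 -4 0.02;-0.024 -0.116 0 -6 0.02;-0.032 -0.155 0 -8 0.02;-0.04 -0.194 0 -10 0.02;-0.048 -0.233 0 -12 0.02;-0.057 -0.272 0 -14 0.02;-0.065 -0.311 0 -16.4 0.02;-0.073 -0.35 0 -16.4 0.02;-0.081 -0.389 0 -16.4 0.02")

```text
time: 34.08
position: [0.5481, -0.3376, 0.1897]
tool_rot: [-0.082, 0.997, 0.0, -0.0]
ft_force: [0.9, 0.1, 0.1]
grip_width: 0.0275
grip_force: 25.0
```

>>> servo_tool(moves="0 0 0 0 0.02;0 0 0 0 0.02;0 0 0.03 0 0.02;0 0 0.06 0 0.02;0 0 0.06 0 0.02;0 0 0.06 0 0.02")

```text
time: 34.58
position: [0.5472, -0.3332, 0.1283]
tool_rot: [-0.082, 0.997, 0.002, -0.002]
ft_force: [-0.3, 0.7, 0.2]
grip_width: 0.027
grip_force: 25.0
```

```bash
python3 - <<'E'
from h import *
o=get_obs();slats(o['position'][2]+.005,'pics/w17.png')
m=cams.camera_model('wrist');print('slat in tub at z .014:');T=Rot.from_quat(o['tool_rot']).inv()
im=cams.camera('wrist');h=cv2.cvtColor(im,cv2.COLOR_BGR2HSV);cs,_=cv2.findContours(cv2.inRange(h,(4,95,70),(14,220,215)),0,1)
for c in cs:
    if cv2.contourArea(c)>300:
        r=cv2.minAreaRect(np.array([T.apply(onz(m,u,v,.014,True)-o['position'])[:2] for u,v in c[:,0]],np.float32));print(np.round(r[0],3),np.round(r[1],3),round(r[2],1))
E
```

```text
t 34.5833 tcp [ 0.5472 -0.3332  0.1283] yaw_y 99.46 w 0.027
hole px [262. 163.] d 0.0085 world [ 0.4915 -0.3676] tool [ 0.0606 -0.0248 -0.0049] rect [ 0.034  -0.0254] [0.069 0.016] ang 0.43
hole px [320. 161.] d 0.0136 world [ 0.4871 -0.3437] tool [ 0.061  -0.0004 -0.0048] rect [ 0.035  -0.0004] [0.027 0.08 ] ang -0.12
slat in tub at z .014:
[-0.114 -0.002] [0.049 0.031] 90.0
[ 0.006 -0.045] [0.123 0.028] 0.4
[ 0.006 -0.002] [0.049 0.143] 89.9
```

>>> servo_tool(moves="-0.003 -0.002 0.03 0 0.02;-0.003 -0.002 0.06 0 0.02;-0.003 -0.002 0.09 0 0.02;-0.003 -0.002 0.105 0 0.02;-0.003 -0.002 0.11 0 0.02;-0.003 -0.002 0.11 0 0.02;-0.003 -0.002 0.11 0 0.034;-0.003 -0.002 0.11 0 0.034;-0.003 -0.002 0.11 0 0.034")

```text
time: 35.43
position: [0.5531, -0.3383, 0.0219]
tool_rot: [-0.082, 0.997, -0.001, 0.001]
ft_force: [0.4, 0.4, 0.5]
grip_width: 0.0334
grip_force: 0.0
```

>>> servo_tool(moves="0 0 -0.03 0 0.034;0 0 -0.07 0 0.034;0 0 -0.11 0 0.034;0 0 -0.15 0 0.034;0 0 -0.175 0 0.034;0 0 -0.175 0 0.034")

```text
time: 35.93
position: [0.5555, -0.3403, 0.2038]
tool_rot: [-0.082, 0.997, -0.006, 0.006]
ft_force: [0.7, -1.1, 0.3]
grip_width: 0.0339
grip_force: 0.0
```

>>> servo_tool(moves="-0.0085 0.0405 0 2 0.038;-0.017 0.081 0 4 0.038;-0.0255 0.1215 0 6 0.038;-0.034 0.162 0 8 0.038;-0.043 0.2025 0 10 0.038;-0.051 0.243 0 12 0.038;-0.06 0.2835 0 14 0.038;-0.068 0.324 0 16.4 0.038;-0.077 0.3645 0 16.4 0.038;-0.086 0.405 0 16.4 0.038")

```text
time: 36.77
position: [0.5702, 0.0783, 0.1953]
tool_rot: [0.061, 0.998, -0.0, 0.0]
ft_force: [0.3, -0.3, -0.3]
grip_width: 0.0379
grip_force: 0.0
```

>>> servo_tool(moves="0 0.03 0 0 0.038;0 0.03 0.02 0 0.038;0 0.03 0.05 0 0.038;0 0.03 0.05 0 0.038;0 0.03 0.05 0 0.038;0 0.03 0.05 0 0.038")

```text
time: 37.27
position: [0.5748, 0.1057, 0.1457]
tool_rot: [0.061, 0.998, 0.0, 0.001]
ft_force: [-0.1, -1.3, 0.3]
grip_width: 0.0381
grip_force: 0.0
```

```bash
python3 - <<'E'
from h import *
slats(.06)
E
```

```text
t 37.2667 tcp [0.5748 0.1057 0.1457] yaw_y 82.96 w 0.0381
hole px [324. 148.] d 0.0145 world [0.5113 0.1163] tool [0.0645 0.0027 0.0856] rect [0.0148 0.0017] [0.128 0.027] ang 1.16
```

>>> servo_tool(moves="0.0045 0.0015 0 1 0.038;0.0045 0.0015 0.03 1 0.038;0.0045 0.0015 0.06 1 0.038;0.0045 0.0015 0.08 1 0.038;0.0045 0.0015 0.09 1 0.038;0.0045 0.0015 0.09 1 0.038;0.0045 0.0015 0.09 1 0.038")

```text
time: 37.9
position: [0.5705, 0.1079, 0.0555]
tool_rot: [0.07, 0.998, 0.0, 0.0]
ft_force: [0.3, 0.4, 0.3]
grip_width: 0.0379
grip_force: 0.0
```

>>> servo_tool(moves="0 0 0 0 0.02;0 0 0 0 0.02;0 0 0 0 0.02;0 0 0 0 0.02;0 0 0 0 0.02")

```text
time: 38.32
position: [0.5711, 0.1081, 0.0563]
tool_rot: [0.07, 0.998, 0.0, 0.002]
ft_force: [-0.1, 0.1, 6.6]
grip_width: 0.0274
grip_force: 25.0
```

>>> servo_tool(moves="0 0 -0.007 0 0.02;0 0 -0.014 0 0.02;0 0 -0.021 0 0.02;0 0 -0.022 0 0.02;0.02 0 -0.022 0 0.02;0.045 0 -0.022 0 0.02;0.05 0 -0.04 0 0.02;0.05 0 -0.08 0 0.02;0.05 0 -0.12 0 0.02;0.05 0 -0.135 0 0.02")

```text
time: 39.15
position: [0.5224, 0.1152, 0.1945]
tool_rot: [0.07, 0.998, 0.0, 0.004]
ft_force: [1.3, 0.2, -0.4]
grip_width: 0.0276
grip_force: 25.0
```

>>> servo_tool(moves="-0.007 -0.04 0 -2 0.02;-0.014 -0.081 0 -4 0.02;-0.022 -0.121 0 -6 0.02;-0.029 -0.161 0 -8 0.02;-0.036 -0.202 0 -10 0.02;-0.043 -0.242 0 -12 0.02;-0.05 -0.283 0 -14 0.02;-0.058 -0.323 0 -17.4 0.02;-0.065 -0.363 0 -17.4 0.02;-0.07 -0.402 0 -17.4 0.02")

```text
time: 39.98
position: [0.5332, -0.2948, 0.1897]
tool_rot: [-0.082, 0.997, 0.0, -0.0]
ft_force: [0.3, -0.2, -0.7]
grip_width: 0.0273
grip_force: 25.0
```

>>> servo_tool(moves="0 0 0 0 0.02;0 0 0 0 0.02;0 0 0.03 0 0.02;0 0 0.06 0 0.02;0 0 0.06 0 0.02;0 0 0.06 0 0.02")

```text
time: 40.48
position: [0.5323, -0.2902, 0.1284]
tool_rot: [-0.083, 0.997, 0.002, -0.002]
ft_force: [-0.4, -0.2, -1.0]
grip_width: 0.0276
grip_force: 25.0
```

```bash
python3 - <<'E'
from h import *
o=get_obs();slats(o['position'][2]+.005,'pics/w18.png')
m=cams.camera_model('wrist');T=Rot.from_quat(o['tool_rot']).inv()
im=cams.camera('wrist');h=cv2.cvtColor(im,cv2.COLOR_BGR2HSV);cs,_=cv2.findContours(cv2.inRange(h,(4,95,70),(14,220,215)),0,1)
for c in cs:
    if cv2.contourArea(c)>300:
        r=cv2.minAreaRect(np.array([T.apply(onz(m,u,v,.014,True)-o['position'])[:2] for u,v in c[:,0]],np.float32));print(np.round(r[0],3),np.round(r[1],3),round(r[2],1))
E
```

```text
t 40.4833 tcp [ 0.5323 -0.2902  0.1284] yaw_y 99.47 w 0.0276
hole px [206. 175.] d 0.008 world [ 0.4857 -0.3492] tool [ 0.0557 -0.0505 -0.005 ] rect [ 0.0373 -0.0507] [0.054 0.016] ang 0.4
hole px [253. 171.] d 0.0083 world [ 0.4804 -0.3282] tool [ 0.0575 -0.029  -0.0049] rect [ 0.0312 -0.0293] [0.069 0.016] ang 0.1
hole px [320. 162.] d 0.0134 world [ 0.4724 -0.3006] tool [ 0.0608 -0.0004 -0.0048] rect [ 0.035  -0.0001] [0.08  0.028] ang 0.14
[-0.114 -0.002] [0.049 0.031] 89.9
[ 0.011 -0.089] [0.098 0.029] 0.4
[-0.001 -0.051] [0.126 0.028] 0.0
[ 0.006 -0.002] [0.049 0.142] 90.0
```

>>> servo_tool(moves="-0.008 -0.004 0.01 0 0.02;-0.008 -0.004 0.03 0 0.02;-0.008 -0.004 0.06 0 0.02;-0.008 -0.004 0.09 0 0.02;-0.008 -0.004 0.105 0 0.02;-0.008 -0.004 0.11 0 0.02;-0.008 -0.004 0.11 0 0.02")

```text
time: 41.17
position: [0.5427, -0.2953, 0.019]
tool_rot: [-0.082, 0.997, 0.0, -0.0]
ft_force: [-0.4, 0.1, 0.1]
grip_width: 0.0273
grip_force: 25.0
```

```bash
python3 - <<'E'
from h import *
o=get_obs();slats(o['position'][2]+.005)
print(o['ft_force'])
E
```

```text
t 41.1667 tcp [ 0.5427 -0.2953  0.019 ] yaw_y 99.41 w 0.0273
hole px [153. 177.] d 0.0127 world [ 0.5003 -0.3797] tool [ 0.0556 -0.0763 -0.005 ] rect [ 0.0381 -0.0768] [0.063 0.026] ang 0.2
hole px [226. 170.] d 0.0128 world [ 0.4924 -0.3455] tool [ 0.0578 -0.0413 -0.005 ] rect [ 0.0342 -0.0415] [0.075 0.026] ang 0.05
hole px [320. 162.] d 0.0136 world [ 0.4825 -0.3055] tool [ 0.061  -0.0002 -0.005 ] rect [ 0.035  -0.0002] [0.08  0.027] ang 0.17
[-0.39418919  0.14381113  0.11390436]
```

>>> servo_tool(moves="0 0 0 0 0.034;0 0 0 0 0.034;0 0 0 0 0.034;0 0 -0.03 0 0.034;0 0 -0.07 0 0.034;0 0 -0.11 0 0.034;0 0 -0.15 0 0.034;0 0 -0.18 0 0.034;0 0 -0.2 0 0.034;0.06 0 -0.2 0 0.034")

```text
time: 42.05
position: [0.5098, -0.3054, 0.2273]
tool_rot: [-0.084, 0.996, -0.007, 0.008]
ft_force: [0.4, -2.5, 0.8]
grip_width: 0.0336
grip_force: 0.0
```

>>> servo_tool(moves="0.04 0.04 0 0 0.034;0.08 0.08 0 0 0.034;0.08 0.12 0 0 0.034;0.08 0.16 0 0 0.034;0.08 0.2 0 0 0.034;0.08 0.2 0 0 0.034;0.08 0.2 0 0 0.034;0.08 0.2 0 0 0.034")

```text
time: 42.72
position: [0.3899, -0.1175, 0.2207]
tool_rot: [-0.083, 0.997, -0.001, 0.001]
ft_force: [-0.2, -0.2, -0.3]
grip_width: 0.0342
grip_force: 0.0
```

```bash
python3 - <<'E'
from h import *
print(get_obs()['position'])
a=cams.camera('top');b=cams.camera('scene')
A=cv2.resize(a[110:340,200:540],(600,406)); B=cv2.resize(b[90:280,160:420],(0,0),fx=.75,fy=.75)
out=np.zeros((600,600,3),np.uint8);out[:406]=A;out[410:410+B.shape[0],:B.shape[1]]=B
c=cv2.resize(a[190:295,440:535],(0,0),fx=1.8,fy=1.8);out[410:410+c.shape[0],300:300+c.shape[1]]=c
cv2.imwrite('pics/fin.png',out)
E
```

```text
[ 0.38986356 -0.11754447  0.22073571]
```

View pics/fin.png

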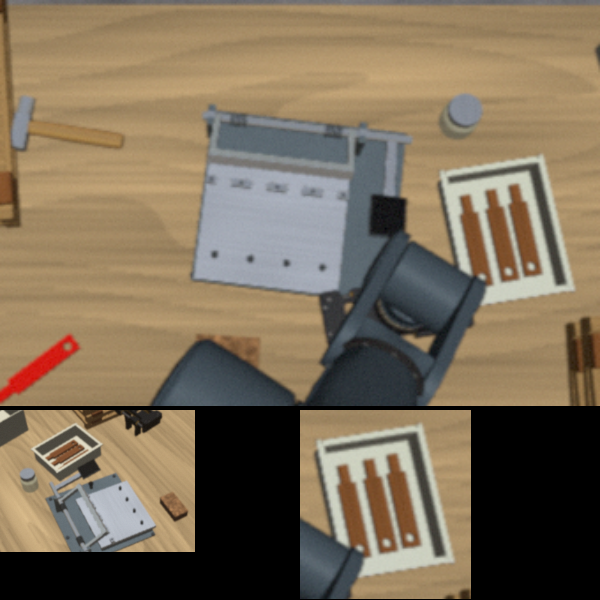

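The picture shows all three slats lying flat in the white tub, the jig empty with its treadle raised, and the bystanders where they were. Handing in.

```bash
python3 -c "
from rig import job
print(job.hand_in())"
```

```text
the job is handed in; nothing more can be done
None
```

I seated all three slats present in stations 1–3, pressed the pedal to its stop in one stroke, laid all the slats in the white tub, and handed the job in after about 43 s of robot time; I did not check the prick marks themselves.

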